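# Roll a bearing sleeve up the feed ramp to its stop

### The arm

A 6-joint arm with a two-finger parallel gripper is mounted at the origin on a cart in front of the work surface, level with it; the furniture and walls round the work are solid. World frame = base frame: x ahead of the robot, y to its left, z up, the work surface at z = 0. Lengths are in m, angles in degrees, forces in N, time in s.
With the tool pointing down it reaches from about 0.25 to 0.725 m from the base axis. Payload 9.7 kg.
Tool frame: the origin (TCP) lies midway between the tips of the shut fingers; the grasp point (between the pads) lies 19 mm behind it (grip_point_offset is the distance from the TCP to the grasp point, in m); y points along the fingers, z is the direction in which the jaws open and shut, and the axes are right-handed (so a half turn about y gives the same grasp; the last joint's range is limited). The gripper opens to 85 mm and grips with 20 to 120 N. Pads are 22 mm wide; open, the fingers measure 114 mm over their backs; the gripper's body (76 mm by 85 mm) begins 54 mm behind the grasp point. The pads swing forward as they close: fully open they stand 13 mm farther back than shut.
Start: joints at [76.719, 4.979, 10.078, 95.1, 0, 90], TCP at [0.126, 0.535, 0.231] pointing down, gripper open.
Joint ranges: [-179.16, 179.16], [-48.56, 103.87], [-65.8, 70.77], [-126.05, 130.52], [-82.76, 87.17], [-180, 180]. Speed limits (degrees/s): [127.2, 127.2, 147.25, 180, 180, 180].

### API

Orientations are given as [roll, pitch, yaw] about the fixed x, y, z axes, in that order (R = Rz(yaw) Ry(pitch) Rx(roll)).
In Python, from workcell import get_obs, camera, job_done, grip_point_offset gives the robot as it stands.
- The arm moves only by the tool move_arm, never from a script. Its argument "deltas" is a list that holds one entry, the list of rows, each a list of 4 numbers: the shift along the tool's x, y, z in m, then the turn about the tool's y in degrees. A call has 1 to 5 rows; each row is the pose to reach, as a shift and turn from the pose commanded when the call began, along the tool's axes at that moment; what a row does not reach only later rows make up. A row lasts 1/10 s, in which the tool goes at most 50 mm and 8.59 degrees, less where a joint would pass 70% of its speed; a pose out of reach is approached as far as the arm can. A call with a gripper value outside its range is refused whole. "claw" is the finger opening in m, from 0 to 0.0854, set as the call begins (left out, the last holds). The fingers move at their own pace and stop on an object; "newtons" is the grip in N (left out, the last holds). Time passes only in rows, so rows that repeat a pose let the fingers close. It gives the time, the measured TCP pose, the force and the opening at its end, in the units of the state.
- get_obs(): the state, without advancing time (a new reading comes with each control period).
- camera(name): name is "scene" or "top"; returns a dict with "color" (384x512x3 uint8, blue, green, red), "range_z" (384x512 float32, m along the optical axis (not along the pixel's ray), 0 where there is no reading), "fx", "fy", "cx", "cy" (pixels), "T" (4x4, takes a point from camera to world coordinates). Camera axes: x right, y down, z forward; pixel columns grow to the right and rows downward; lengths in m; the calibration is good to about 2 mm. A picture is of the moment at which its call begins.
- job_done(): hands the job in, once; it reports no verdict.
The state is a dict: "time": time; "q": joint angles; "qd": joint speeds; "joint_efforts": joint torques, N m; "ee_pos": TCP position; "tcp_rot": TCP orientation; "wrist_force": force on the tool from outside, world axes, zero at the start; "torque": the same for the moment, N m; "opening": finger opening in m.
Only numpy, scipy, OpenCV 4.12 (cv2) and the standard library are available. Lean on these libraries where they do the work, as an engineer would, in place of code of your own. Each camera call takes 0.05 s, during which the arm holds its last target. There are 200 camera calls.

### The job

Push the steel bearing sleeve that lies at the foot of the wooden feed ramp up the incline and over the crest, so that it comes to rest in the bay against the stop block. Push it slowly and gently with the fingertips from behind, keeping behind it all the way so that it never runs free or rolls back down; do not grip, lift or carry it. Leave the other things on the worktop where they are, then draw the hand clear.

Things in the scene. Friction and masses are not known exactly. Their poses are not given: they have to be found in the camera images.
- ramp: Wooden feed ramp fixed to the worktop, 304 mm long (x), 100 wide (y). Origin: centre of its underside, on the worktop; x points uphill (roughly to the robot's left), z up. Lane 76 mm wide; side cheeks stand 10 mm above it. Level apron at z = 12 mm from x = -150 to -60 (toe strip 6x6 mm at its low end), then a 10 degree incline up to the crest. Place and yaw vary.
- ramp_crest (a point): Middle of the crest, on the lane surface, at the top of the incline: ramp x = 80 mm, z = 36.7 mm. Beyond it the bay falls 6 degrees to the stop, so a sleeve pushed past the crest settles against the stop by itself.
- ramp_stop (a point): Middle of the stop face at the sleeve's height: ramp x = 138 mm, z = 57 mm. The stop block is 16 mm thick, its top at z = 72 mm. A sleeve lying home has its centre 24 mm downhill of this point, level with it.
- sleeve_center (a point): Centre of the bearing sleeve to push: a smooth, oiled, slippery (friction about 0.35) steel cylinder, 48 mm diameter, 70 mm long, 0.25 to 0.5 kg, lying across the lane (axis along the ramp's y), free to roll. It starts on the apron, centre at ramp x = -118 to -85 mm, z = 36 mm.
- sleeve: The same sleeve; origin at its centre, y along its axis; x and z turn as it rolls.
- spare_sleeve: Bystander: a smaller steel sleeve, 38 mm diameter, 45 mm tall, standing on end beside the ramp on its robot side; origin at the centre of its underside.
- stubby_driver: Bystander: stubby screwdriver, 130x23x21 mm, lying beside the ramp on its far side; origin at the centre of its underside.
- tape_measure: Bystander: tape measure, 32x93x64 mm, right of the ramp; origin at the centre of its underside.
- pliers: Bystander: needle-nose pliers, 160x44x14 mm, at the left of the worktop; origin at the centre of its underside.
- sanding_block: Bystander: sanding block, 110x58x30 mm, right of the ramp; origin at the centre of its underside.
- spanner: Bystander: combination spanner, 161x31x8 mm, right of the ramp; origin at the centre of its underside.

How it is judged:
By the outcome, as a careful person would: the job done as asked, in the order asked, and still so for the second after the job is handed in, with the robot touching nothing.
It also fails if it takes over 42 s, if anything falls off the work surface, if the arm or the gripper's body presses on something with over 40 N, if the wrist force passes 120 N, or if a joint passes its speed limit or range.

## Working session

There is one attempt and no reset: what is moved stays moved. The work goes in short steps, Python scripts to look and compute and a tool call to move; the robot and the scene stay as the last step left them, time stands still between calls to the robot, and variables do not carry over. Pictures are saved under pics/ and viewed, about 8 in all and at most 12, crops included, and the job is handed in when it is done.

Besides the shell and the picture viewer there is one more tool, called after "Call:" as a command line: name --argument value ..., lists and objects as JSON in quotes. move_arm: Moves the arm, as the interface text tells. Its arguments: {"type":"object","properties":{"deltas":{"type":"array"},"claw":{"type":"number"},"newtons":{"type":"number"}},"required":["deltas"]}

```bash
mkdir -p pics; ls
python3 - <<'E'
from workcell import *
import cv2,numpy as np
print(get_obs(),grip_point_offset)
for n in("scene","top"):
    c=camera(n);cv2.imwrite(f"pics/{n}0.png",c["color"]);np.savez(f"{n}0.npz",**c)
    print(n,c["fx"],c["fy"],c["cx"],c["cy"],c["T"].round(3).tolist())
E
```

```text
pics
{'time': 0.0, 'q': array([7.67196705e+01, 5.01103439e+00, 1.00328996e+01, 9.50988116e+01,
       1.08014435e-03, 9.00015905e+01]), 'qd': array([ 0.0998449 ,  0.04022333,  0.00171704, -0.01587519,  0.00748457,
        0.00016124]), 'joint_efforts': array([-2.68230266e-03, -5.20387530e+01,  4.64802432e+01,  1.61705300e-02,
       -2.88889414e-04, -1.98865598e-05]), 'ee_pos': array([0.12628476, 0.53506592, 0.23056977]), 'tcp_rot': array([-9.00769465e+01,  1.07800734e-03, -1.32819215e+01]), 'wrist_force': array([ 0.17068846,  0.6107971 , -0.28905471]), 'torque': array([-0.02572459,  0.0089158 ,  0.04872819]), 'opening': 0.08499825928978876} 0.0187
scene 372.68141534670605 372.68141534670605 255.59542001181592 193.1244216598156 [[0.862, -0.397, 0.317, 0.089], [-0.508, -0.658, 0.556, -0.649], [-0.012, -0.64, -0.769, 1.019], [0.0, 0.0, 0.0, 1.0]]
top 477.02160119238374 477.02160119238374 256.63038908174195 181.65158867256017 [[0.026, -0.99, 0.141, 0.286], [-0.999, -0.021, 0.032, -0.027], [-0.029, -0.141, -0.99, 1.647], [0.0, 0.0, 0.0, 1.0]]
```

View pics/top0.png

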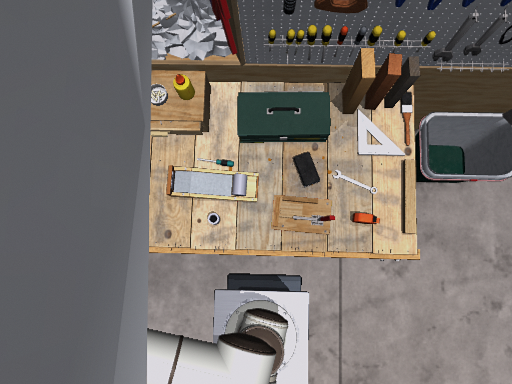

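View pics/scene0.png

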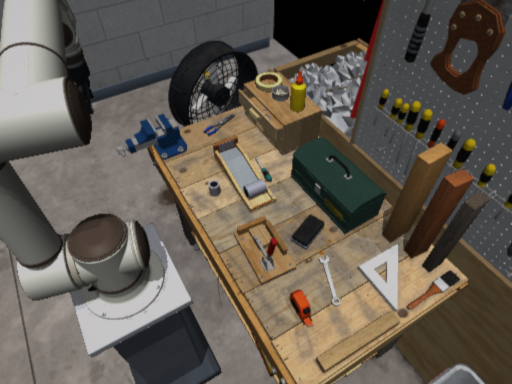

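The top view shows the ramp from about (169,182) at the stop end to (257,188) at the toe. The sleeve is at (239,184), the spare sleeve at (213,218) and the driver at (218,162). Next I'll measure using the depth data.

```bash
cat > h.py <<'E'
import numpy as np,cv2
def cloud(c):
    v,u=np.mgrid[0:384,0:512];z=c["range_z"]
    P=np.stack([(u-c["cx"])/c["fx"]*z,(v-c["cy"])/c["fy"]*z,z],-1)
    return P@c["T"][:3,:3].T+c["T"][:3,3]
E
python3 - <<'E'
from h import *
a=[]
for n,(x0,x1,y0,y1) in (("scene",(195,290,125,215)),("top",(155,270,145,235))):
    c=np.load(n+"0.npz");P=cloud(c)
    crop=c["color"][y0:y1,x0:x1];cv2.imwrite(f"pics/{n}c.png",cv2.resize(crop,None,fx=6,fy=6,interpolation=cv2.INTER_CUBIC))
    w=P.reshape(-1,3);hsv=cv2.cvtColor(c["color"],cv2.COLOR_BGR2HSV).reshape(-1,3)
    B=(abs(w[:,0]-.44)<.12)&(w[:,1]>-.1)&(w[:,1]<.36)
    print(n,"table z",np.percentile(w[B&(abs(w[:,2])<.008),2],[5,50,95]))
    for nm,m in (("stop",B&(w[:,2]>.066)&(w[:,2]<.085)),("lane grey",B&(hsv[:,1]<70)&(w[:,2]>.008)&(w[:,2]<.046)),("sleeve top",B&(w[:,2]>.053)&(w[:,2]<.063)&(w[:,1]<.1))):
        q=w[m]
        if len(q)<4: print(nm,len(q));continue
        r=cv2.minAreaRect((q[:,:2]*1000).astype(np.float32));print(nm,len(q),q.mean(0).round(4),r)
if 1:
    c=np.load("top0.npz");P=cloud(c)
    for v in (175,183,190): print([tuple((P[v,u]*1000).astype(int)) for u in range(164,262,3)])
E
```

```text
scene table z [-0.00457733 -0.00093119  0.00282624]
stop 81 [0.5094 0.3142 0.0699] ((510.4595947265625, 315.6219482421875), (21.12881088256836, 98.46981048583984), 88.34632110595703)
lane grey 1053 [0.4922 0.1936 0.0288] ((458.8492736816406, 113.83113098144531), (404.2259521484375, 187.17691040039062), 89.52789306640625)
sleeve top 136 [0.5006 0.0789 0.0572] ((500.2124328613281, 78.15161895751953), (33.498695373535156, 71.48849487304688), 83.90132904052734)
top table z [-5.82957211e-03 -3.51295431e-05  5.96243263e-03]
stop 132 [0.509  0.3089 0.0717] ((505.2202453613281, 201.53045654296875), (249.51632690429688, 95.46537780761719), 87.69682312011719)
lane grey 1593 [0.4979 0.1873 0.0264] ((436.88775634765625, 129.0740966796875), (450.41943359375, 232.85162353515625), 88.1114273071289)
sleeve top 175 [0.4936 0.064  0.0574] ((449.2889404296875, 3.7490921020507812), (235.62423706054688, 109.1583251953125), 65.93084716796875)
[(np.int64(536), np.int64(351), np.int64(3)), (np.int64(537), np.int64(342), np.int64(-2)), (np.int64(527), np.int64(316), np.int64(66)), (np.int64(529), np.int64(30
[... 3657 characters left out ...]
(167), np.int64(26)), (np.int64(485), np.int64(157), np.int64(20)), (np.int64(486), np.int64(147), np.int64(15)), (np.int64(486), np.int64(137), np.int64(15)), (np.int64(486), np.int64(127), np.int64(13)), (np.int64(486), np.int64(116), np.int64(14)), (np.int64(482), np.int64(103), np.int64(52)), (np.int64(481), np.int64(92), np.int64(65)), (np.int64(482), np.int64(82), np.int64(58)), (np.int64(482), np.int64(72), np.int64(60)), (np.int64(484), np.int64(63), np.int64(46)), (np.int64(487), np.int64(54), np.int64(18)), (np.int64(488), np.int64(44), np.int64(11)), (np.int64(489), np.int64(33), np.int64(10)), (np.int64(489), np.int64(23), np.int64(7)), (np.int64(491), np.int64(13), np.int64(0))]
```

View pics/topc.png

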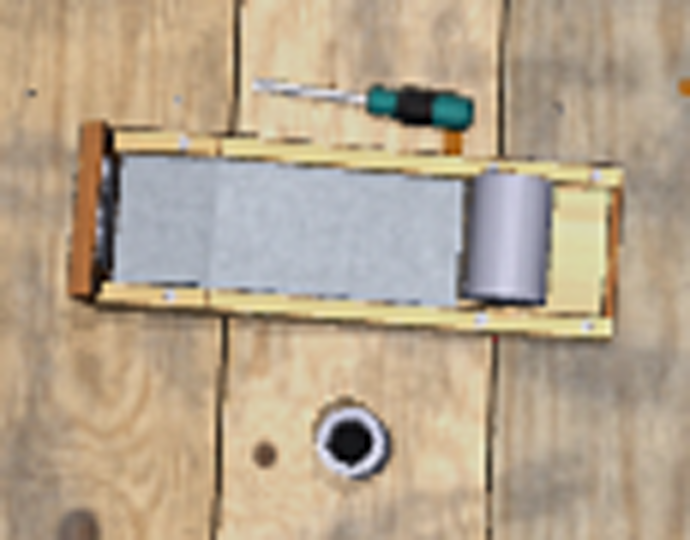

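View pics/scenec.png

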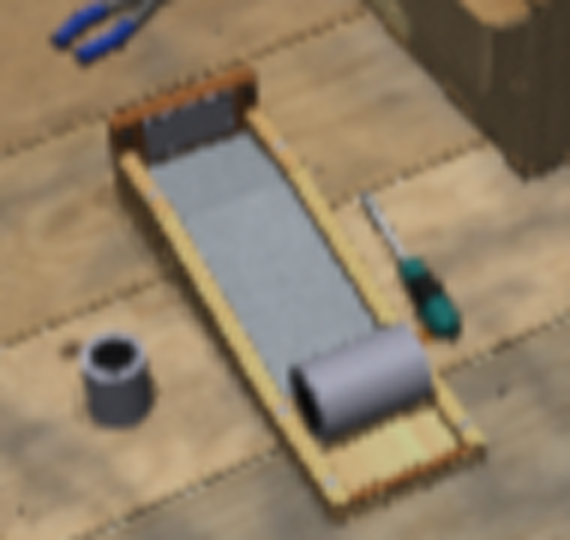

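The crops show the sleeve across the lane at crop (508,237) and the toe strip at x≈612. The stop block's top is at x≈70–106, and the cheeks' outer toe corners are at (622,165) and (612,337). I'll cast these onto planes at known heights.

```bash
cat >> h.py <<'E'
def ray(c,u,v,z):
    T=c["T"];d=T[:3,:3]@[(u-c["cx"])/c["fx"],(v-c["cy"])/c["fy"],1];o=T[:3,3]
    return o+d*(z-o[2])/d[2]
E
python3 - <<'E'
from h import *
t=np.load("top0.npz");s=np.load("scene0.npz")
T=lambda X,Y,z:(ray(t,155+(X+.5)/6-.5,145+(Y+.5)/6-.5,z)*1000).round(1)
S=lambda X,Y,z:(ray(s,195+(X+.5)/6-.5,125+(Y+.5)/6-.5,z)*1000).round(1)
print("TOP stop top corners",[T(*p,.072) for p in((82,122),(106,122),(70,297),(94,300))])
print("toe cheek outer",[T(*p,.022) for p in((622,165),(612,337))])
print("toe strip ends",[T(*p,.018) for p in((620,185),(611,320))])
print("crest",[T(*p,.0367) for p in((215,160),(208,287))])
print("incline foot",[T(*p,.012) for p in((465,180),(457,305))])
print("sleeve top line mid(ends)",[T(*p,.050) for p in((510,170),(505,302))])
print("sleeve L/R silhouettes",[T(*p,.036) for p in((474,170),(465,299),(552,174),(545,304))])
print("SCENE stop top corners",[S(*p,.072) for p in((112,125),(255,75),(120,142))])
print("toe cheek",[S(*p,.022) for p in((335,502),(483,440))])
print("sleeve ends",[S(*p,.036) for p in((312,400),(415,360))])
print("spare top",S(114,352,.045),T(350,440,.045),"driver",T(255,85,.02),T(470,108,.02))
E
```

```text
TOP stop top corners [array([560.4, 323. ,  72. ]), array([560.7, 309.4,  72. ]), array([461.4, 324.6,  72. ]), array([460. , 311.1,  72. ])]
toe cheek outer [array([550.4,  20.4,  22. ]), array([450.9,  23.7,  22. ])]
toe strip ends [array([539.4,  21.4,  18. ]), array([461.1,  24.6,  18. ])]
crest [array([546.1, 253.1,  36.7]), array([472.8, 253.8,  36.7])]
incline foot [array([541.3, 111.5,  12. ]), array([468.4, 113.7,  12. ])]
sleeve top line mid(ends) [array([541.7,  82.9,  50. ]), array([466.5,  83.4,  50. ])]
sleeve L/R silhouettes [array([543.5, 104.5,  36. ]), array([469.3, 107.2,  36. ]), array([542.1,  59.8,  36. ]), array([467.4,  61.7,  36. ])]
SCENE stop top corners [array([461.4, 314.8,  72. ]), array([559.1, 309.2,  72. ]), array([458.8, 298.6,  72. ])]
toe cheek [array([451.1,  23.6,  22. ]), array([546.2,  18.6,  22. ])]
sleeve ends [array([471.6,  84.8,  36. ]), array([538.1,  80.3,  36. ])]
spare top [387.6 169.1  45. ] [387.3 168.4  45. ] driver [593.3 234.7  20. ] [582.3 109.3  20. ]
```

Call:
move_arm --deltas '[[[0.036,0,-0.031,6],[0.073,0,-0.062,12],[0.11,0,-0.094,18],[0.147,0,-0.125,24],[0.184,0,-0.156,30]]]' --claw 0.03 --newtons 20

```text
time: 0.6
ee_pos: [0.2702, 0.3395, 0.231]
tcp_rot: [-90.0, -0.0, -43.5]
wrist_force: [1.3, 1.0, 0.0]
opening: 0.0304
```

Call:
move_arm --deltas '[[[0.047,0,-0.009,6],[0.095,0,-0.017,12],[0.142,0,-0.026,18],[0.19,0,-0.034,24],[0.237,0,-0.043,30]]]'

```text
time: 1.1
ee_pos: [0.4134, 0.1455, 0.2312]
tcp_rot: [-90.0, 0.0, -73.5]
wrist_force: [0.9, 1.5, 0.1]
opening: 0.0297
```

Call:
move_arm --deltas '[[[0.035,0,0.013,5],[0.07,0,0.026,10],[0.105,0,0.038,15],[0.137,0,0.05,18.6],[0.137,0,0.05,18.6]]]'

```text
time: 1.6
ee_pos: [0.5014, 0.0278, 0.2301]
tcp_rot: [-90.1, -0.0, -92.2]
wrist_force: [-1.3, 0.2, 0.0]
opening: 0.0301
```

Run:
```python
from workcell import *
from h import *
o=get_obs();print(o["ee_pos"],o["tcp_rot"],o["wrist_force"])
c=camera("scene");cv2.imwrite("pics/s1.png",cv2.resize(c["color"][80:240,150:350],None,fx=3,fy=3))
```

```text
[0.50135981 0.0278249  0.23014177] [-9.00721977e+01 -4.44326015e-02 -9.21892668e+01] [-1.26375079  0.2421188   0.02237025]
```

View pics/s1.png

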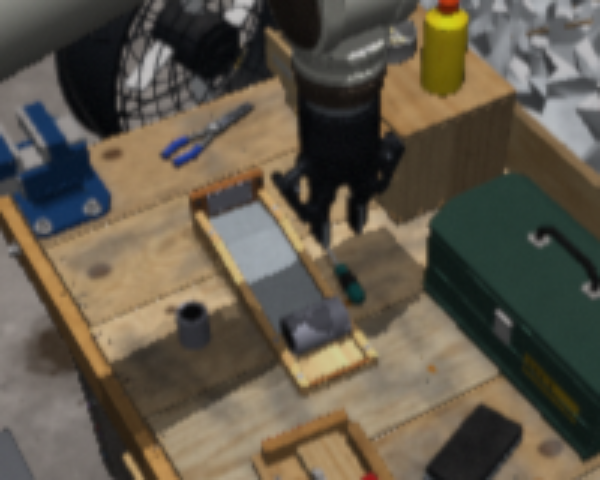

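The hand hangs above the toe with both fingertips across the lane, and nothing has been disturbed. I'll lower it behind the sleeve.

Call:
move_arm --deltas '[[[0,0.04,0,0],[0,0.08,0,0],[0,0.12,0,0],[0,0.15,0,0],[0,0.165,0,0]]]'

```text
time: 2.15
ee_pos: [0.498, 0.0313, 0.0635]
tcp_rot: [-90.2, -0.0, -91.8]
wrist_force: [0.4, -0.4, 0.4]
opening: 0.0298
```

Call:
move_arm --deltas '[[[0,0.01,0,0],[0,0.02,0,0],[0,0.03,0,0],[0,0.04,0,0],[0,0.041,0,0]]]'

```text
time: 2.65
ee_pos: [0.4995, 0.0305, 0.0243]
tcp_rot: [-90.1, -0.0, -91.9]
wrist_force: [0.4, -0.2, 0.6]
opening: 0.03
```

Run:
```python
from workcell import *
from h import *
o=get_obs();print(o["time"],o["ee_pos"],o["tcp_rot"],o["wrist_force"])
c=camera("scene");cv2.imwrite("pics/s2.png",cv2.resize(c["color"][110:230,180:330],None,fx=4,fy=4))
```

```text
2.65 [0.49953434 0.03053156 0.02431133] [-9.00632253e+01 -6.46466872e-03 -9.18826369e+01] [ 0.39440426 -0.15306083  0.62039159]
```

View pics/s2.png

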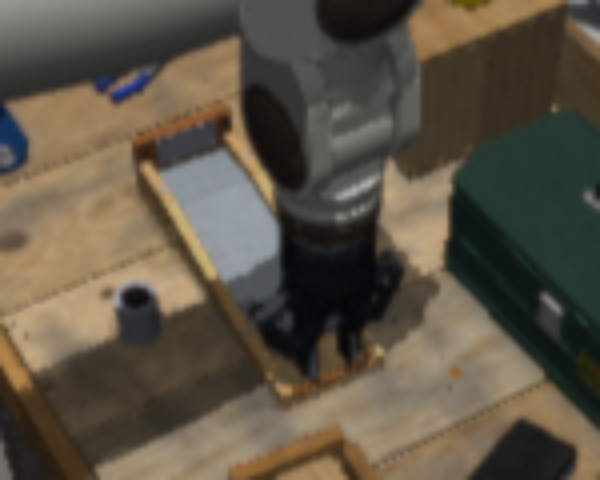

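Call:
move_arm --deltas '[[[-0.003,0,0,0],[-0.006,0,0,0],[-0.009,0,0,0],[-0.011,0,0,0],[-0.013,0,0,0]]]'

```text
time: 3.2
ee_pos: [0.5004, 0.0438, 0.0254]
tcp_rot: [-90.0, 0.0, -91.9]
wrist_force: [0.6, 0.3, 1.2]
opening: 0.0296
```

Call:
move_arm --deltas '[[[-0.002,0,0,0],[-0.004,0,0,0],[-0.006,0,0,0],[-0.008,0,0,0],[-0.01,0,0,0]]]'

```text
time: 3.7
ee_pos: [0.5007, 0.0537, 0.0253]
tcp_rot: [-90.0, -0.0, -91.9]
wrist_force: [-0.0, -0.3, -0.6]
opening: 0.03
```

Call:
move_arm --deltas '[[[-0.002,0,0,0],[-0.004,0,0,0],[-0.006,0,0,0],[-0.008,0,0,0],[-0.01,0,0,0]]]'

```text
time: 4.2
ee_pos: [0.501, 0.0637, 0.0253]
tcp_rot: [-90.0, -0.0, -91.9]
wrist_force: [1.0, -0.0, 0.2]
opening: 0.0299
```

```bash
cat >> h.py <<'E'
def look(k):
    from workcell import get_obs,camera
    o=get_obs();p=o["ee_pos"]*1000;d=p[:2]-[505.7,173];u=np.array([.0349,.9994])
    print(o["time"],"tcp rx %.1f ry %.1f z %.1f"%(d@u,d@[-u[1],u[0]],p[2]),o["tcp_rot"].round(1),"F",o["wrist_force"].round(1))
    for n,(x0,x1,y0,y1) in (("top",(150,270,150,230)),("scene",(190,290,120,215))):
        c=camera(n);cv2.imwrite(f"pics/{n}{k}.png",cv2.resize(c["color"][y0:y1,x0:x1],None,fx=5,fy=5));P=cloud(c)
        w=P.reshape(-1,3)*1000;r=np.stack([(w[:,:2]-[505.7,173])@u,(w[:,:2]-[505.7,173])@[-u[1],u[0]],w[:,2]],-1)
        hsv=cv2.cvtColor(c["color"],cv2.COLOR_BGR2HSV).reshape(-1,3)
        lane=12+np.clip((r[:,0]+60)*.1763,0,24.7)
        m=(abs(r[:,1])<34)&(abs(r[:,0])<136)&(r[:,2]>lane+34)&(r[:,2]<lane+62)&(hsv[:,2]>85)&(r[:,0]>d@u+14)
        q=r[m]
        print(n,len(q), "" if len(q)<5 else (q[:,0].min().round(0),q[:,0].max().round(0),np.median(q,0).round(0)))
E
python3 -c "
from h import look;look(2)"
```

```text
4.2 tcp rx -109.4 ry 0.9 z 25.3 [-90.   -0.  -91.9] F [ 1.  -0.   0.2]
top 2 
scene 3
```

View pics/scene2.png

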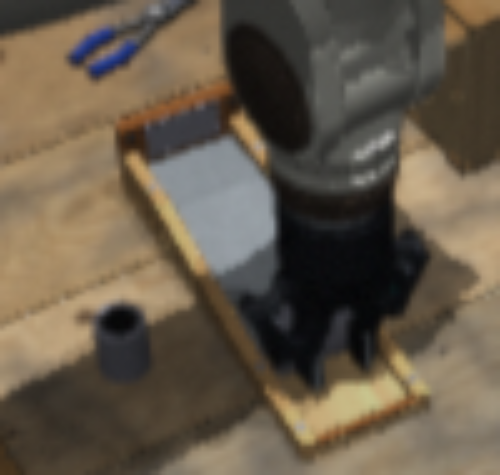

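Call:
move_arm --deltas '[[[-0.0025,0,0,0],[-0.005,0,0,0],[-0.0075,0,0,0],[-0.01,0,0,0],[-0.0125,0,0,0]]]'

```text
time: 4.8
ee_pos: [0.5016, 0.0759, 0.0255]
tcp_rot: [-90.0, -0.1, -91.9]
wrist_force: [0.4, -4.0, 2.1]
opening: 0.03
```

Call:
move_arm --deltas '[[[-0.0025,-0.0004,0,0],[-0.005,-0.0009,0,0],[-0.0075,-0.0013,0,0],[-0.01,-0.0018,0,0],[-0.0125,-0.0022,0,0]]]'

```text
time: 5.3
ee_pos: [0.5019, 0.0887, 0.0276]
tcp_rot: [-90.0, -0.0, -91.9]
wrist_force: [-0.2, -3.7, 1.5]
opening: 0.0301
```

Call:
move_arm --deltas '[[[-0.0025,-0.0004,0,0],[-0.005,-0.0009,0,0],[-0.0075,-0.0013,0,0],[-0.01,-0.0018,0,0],[-0.0125,-0.0022,0,0]]]'

```text
time: 5.8
ee_pos: [0.5023, 0.1012, 0.0297]
tcp_rot: [-90.0, -0.0, -91.9]
wrist_force: [-0.7, -4.6, 2.4]
opening: 0.0301
```

```bash
python3 -c "
from h import look;look(3)"
```

```text
5.8 tcp rx -71.8 ry 0.9 z 29.7 [-90.   -0.  -91.9] F [-0.7 -4.6  2.4]
top 0 
scene 3
```

View pics/scene3.png

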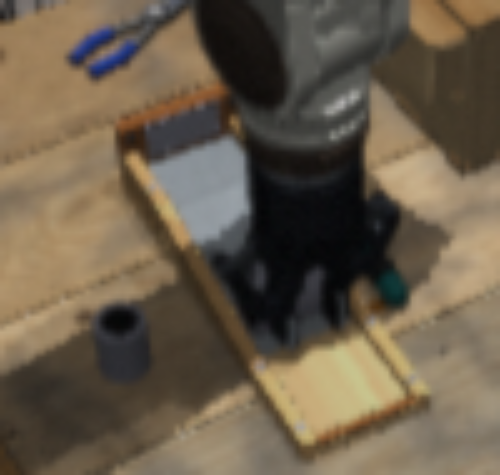

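The force is about 4 N downhill and the sleeve is resting on the fingers, moving up with them. I'll continue along the slope.

Call:
move_arm --deltas '[[[-0.003,-0.0005,0,0],[-0.006,-0.0011,0,0],[-0.009,-0.0016,0,0],[-0.012,-0.0021,0,0],[-0.015,-0.0026,0,0]]]'

```text
time: 6.4
ee_pos: [0.5028, 0.1163, 0.0324]
tcp_rot: [-90.0, -0.0, -91.9]
wrist_force: [0.7, -4.7, 2.3]
opening: 0.0301
```

Call:
move_arm --deltas '[[[-0.003,-0.0005,0,0],[-0.006,-0.0011,0,0],[-0.009,-0.0016,0,0],[-0.012,-0.0021,0,0],[-0.015,-0.0026,0,0]]]'

```text
time: 6.9
ee_pos: [0.5033, 0.1313, 0.0349]
tcp_rot: [-90.0, -0.0, -91.9]
wrist_force: [0.4, -3.7, 3.1]
opening: 0.0298
```

Call:
move_arm --deltas '[[[-0.003,-0.0005,0,0],[-0.006,-0.0011,0,0],[-0.009,-0.0016,0,0],[-0.012,-0.0021,0,0],[-0.015,-0.0026,0,0]]]'

```text
time: 7.4
ee_pos: [0.5037, 0.1462, 0.0375]
tcp_rot: [-90.0, -0.0, -91.9]
wrist_force: [0.8, -4.1, 2.6]
opening: 0.0304
```

Call:
move_arm --deltas '[[[-0.003,-0.0005,0,0],[-0.006,-0.0011,0,0],[-0.009,-0.0016,0,0],[-0.012,-0.0021,0,0],[-0.015,-0.0026,0,0]]]'

```text
time: 7.9
ee_pos: [0.5042, 0.1612, 0.0401]
tcp_rot: [-90.0, -0.0, -91.9]
wrist_force: [0.1, -3.9, 2.7]
opening: 0.0298
```

```bash
python3 -c "
from h import look;look(4)"
```

```text
7.9 tcp rx -11.8 ry 1.1 z 40.1 [-90.   -0.  -91.9] F [ 0.1 -3.9  2.7]
top 1 
scene 3
```

View pics/scene4.png

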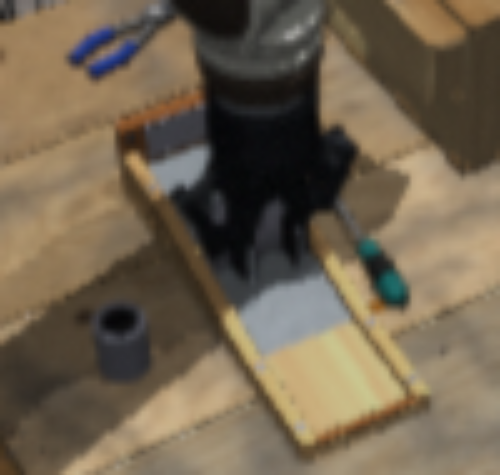

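Call:
move_arm --deltas '[[[-0.003,-0.0005,0,0],[-0.006,-0.0011,0,0],[-0.009,-0.0016,0,0],[-0.012,-0.0021,0,0],[-0.015,-0.0026,0,0]]]'

```text
time: 8.5
ee_pos: [0.5047, 0.1762, 0.0427]
tcp_rot: [-90.0, -0.0, -91.9]
wrist_force: [-0.3, -4.0, 2.5]
opening: 0.0302
```

Call:
move_arm --deltas '[[[-0.003,-0.0005,0,0],[-0.006,-0.0011,0,0],[-0.009,-0.0016,0,0],[-0.012,-0.0021,0,0],[-0.015,-0.0026,0,0]]]'

```text
time: 9.0
ee_pos: [0.5052, 0.1912, 0.0453]
tcp_rot: [-90.0, -0.0, -91.9]
wrist_force: [0.9, -4.9, 3.4]
opening: 0.0299
```

Call:
move_arm --deltas '[[[-0.0025,-0.0004,0,0],[-0.005,-0.0009,0,0],[-0.0075,-0.0013,0,0],[-0.01,-0.0018,0,0],[-0.0125,-0.0022,0,0]]]'

```text
time: 9.5
ee_pos: [0.5056, 0.2037, 0.0475]
tcp_rot: [-90.0, -0.0, -91.9]
wrist_force: [1.5, -3.2, 1.8]
opening: 0.03
```

Call:
move_arm --deltas '[[[-0.0015,-0.0003,0,0],[-0.003,-0.0005,0,0],[-0.0045,-0.0008,0,0],[-0.006,-0.001,0,0],[-0.0075,-0.0012,0,0]]]'

```text
time: 10.0
ee_pos: [0.5059, 0.2111, 0.0487]
tcp_rot: [-90.0, -0.0, -91.9]
wrist_force: [0.5, -3.1, 2.6]
opening: 0.0301
```

Call:
move_arm --deltas '[[[-0.001,0,0,0],[-0.002,0,0,0],[-0.003,0,0,0],[-0.004,0,0,0],[-0.005,0,0,0]]]'

```text
time: 10.5
ee_pos: [0.5059, 0.2163, 0.0485]
tcp_rot: [-90.0, 0.0, -91.9]
wrist_force: [-0.5, -0.6, 0.9]
opening: 0.0299
```

Call:
move_arm --deltas '[[[-0.001,0,0,0],[-0.002,0,0,0],[-0.003,0,0,0],[-0.004,0,0,0],[-0.005,0,0,0]]]'

```text
time: 11.0
ee_pos: [0.5062, 0.2211, 0.0487]
tcp_rot: [-90.0, 0.0, -91.9]
wrist_force: [0.2, -0.1, -0.7]
opening: 0.03
```

Call:
move_arm --deltas '[[[-0.001,0,0,0],[-0.002,0,0,0],[-0.003,0,0,0],[-0.004,0,0,0],[-0.005,0,0,0]]]'

```text
time: 11.5
ee_pos: [0.5064, 0.226, 0.0487]
tcp_rot: [-90.0, -0.0, -91.9]
wrist_force: [-0.5, -0.2, 0.3]
opening: 0.0296
```

The force has dropped, so the sleeve has gone over the crest. I'll follow a little way behind it, then look.

Call:
move_arm --deltas '[[[-0.003,0,0,0],[-0.006,0,0,0],[-0.009,0,0,0],[-0.012,0,0,0],[-0.014,0,0,0]]]'

```text
time: 12.0
ee_pos: [0.5068, 0.2403, 0.0487]
tcp_rot: [-90.0, 0.0, -91.9]
wrist_force: [-0.1, 0.4, -0.5]
opening: 0.0302
```

```bash
python3 -c "
from h import look;look(5)"
```

```text
12.0 tcp rx 67.3 ry 1.2 z 48.7 [-90.    0.  -91.9] F [-0.1  0.4 -0.5]
top 0 
scene 4
```

View pics/scene5.png

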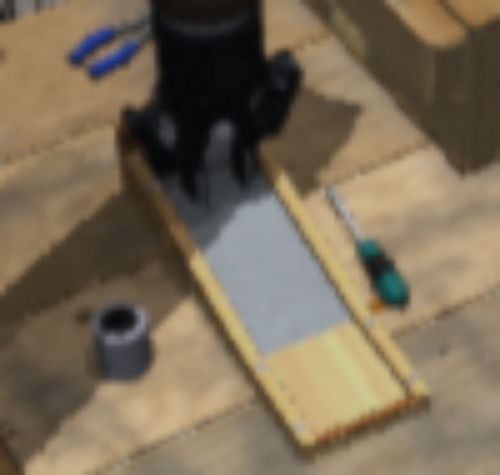

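The lane behind the hand is empty and the sleeve sits between the fingers and the stop. I'll draw back first, then up.

Call:
move_arm --deltas '[[[0.008,0,0,0],[0.018,0,0,0],[0.03,-0.002,0,0],[0.042,-0.006,0,0],[0.05,-0.02,0,0]]]'

```text
time: 12.6
ee_pos: [0.5044, 0.1882, 0.0683]
tcp_rot: [-90.1, -0.1, -91.9]
wrist_force: [0.3, 0.6, -0.2]
opening: 0.0297
```

Call:
move_arm --deltas '[[[0.01,-0.03,0,0],[0.03,-0.06,0,0],[0.06,-0.1,0,0],[0.1,-0.13,0,0],[0.14,-0.15,0,0]]]'

```text
time: 13.1
ee_pos: [0.5006, 0.0485, 0.2227]
tcp_rot: [-89.8, 0.0, -91.8]
wrist_force: [0.7, 0.1, 0.2]
opening: 0.03
```

Call:
move_arm --deltas '[[[0.04,-0.01,0,0],[0.08,-0.02,0,0],[0.12,-0.03,0,0],[0.14,-0.03,0,0],[0.14,-0.03,0,0]]]'

```text
time: 13.6
ee_pos: [0.4956, -0.0926, 0.2502]
tcp_rot: [-89.9, -0.0, -92.1]
wrist_force: [-0.0, -1.0, 0.2]
opening: 0.0302
```

Run:
```python
from h import *
from workcell import camera
look(6)
a=cv2.imread("pics/top6.png");b=cv2.imread("pics/scene6.png")
b=cv2.resize(b,None,fx=.8,fy=.8);a=cv2.resize(a,None,fx=.65,fy=.65)
h=max(len(a),len(b));f=lambda i:cv2.copyMakeBorder(i,0,h-len(i),0,0,cv2.BORDER_CONSTANT)
cv2.imwrite("pics/end.png",np.hstack([f(a),f(b)]))
t=np.load("scene0.npz")["color"].astype(int);n=camera("scene")["color"]
d=(abs(n-t).max(2)>60).astype(np.uint8);print([s.tolist() for s in cv2.connectedComponentsWithStats(d)[2] if s[4]>12][1:])
```

```text
13.6 tcp rx -265.7 ry 0.8 z 250.2 [-89.9  -0.  -92.1] F [-0.  -1.   0.2]
top 220 (np.float64(89.0), np.float64(133.0), array([111.,   1.,  79.]))
scene 129 (np.float64(86.0), np.float64(131.0), array([104.,   1.,  77.]))
[[0, 0, 48, 56, 1988], [59, 0, 272, 137, 11166], [295, 20, 16, 8, 33], [63, 23, 10, 24, 158], [22, 45, 25, 7, 36], [282, 46, 38, 19, 234], [306, 64, 4, 5, 15], [290, 68, 26, 14, 132], [262, 72, 54, 58, 1372], [14, 75, 23, 4, 30], [39, 77, 24, 7, 45], [225, 76, 11, 12, 72], [307, 86, 4, 5, 14], [198, 94, 9, 6, 28], [9, 107, 161, 109, 4000], [285, 124, 17, 5, 40], [0, 131, 50, 13, 367], [272, 134, 5, 7, 17], [220, 140, 20, 11, 124], [243, 141, 65, 66, 1441], [149, 146, 6, 11, 23], [220, 150, 20, 9, 73], [0, 183, 69, 100, 2042], [115, 188, 25, 76, 614], [239, 191, 32, 18, 215], [187, 195, 86, 43, 1481], [270, 209, 23, 10, 106], [135, 221, 15, 39, 250], [191, 231, 5, 9, 15], [160, 241, 8, 14, 25], [194, 246, 5, 4, 18], [84, 256, 39, 17, 266], [162, 257, 6, 16, 50], [32, 258, 66, 49, 675], [154, 259, 10, 21, 136], [208, 259, 10, 19, 43], [119, 267, 7, 3, 16], [87, 274, 8, 6, 16], [101, 281, 16, 9, 93], [129, 281, 28, 19, 135], [99, 293, 8, 3, 16]]
```

View pics/end.png

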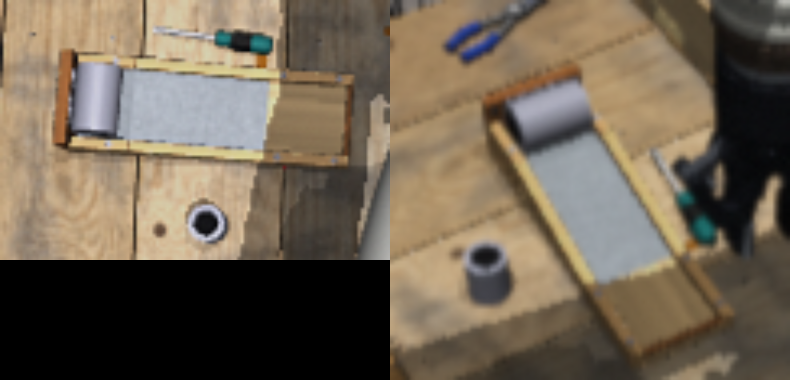

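The sleeve lies in the bay against the stop, at (97,100) in the left view. The spare sleeve, driver and pliers are where they were, and the hand is clear.

```bash
python3 -c "
from workcell import *
print(job_done())"
```

```text
the job is handed in; nothing more can be done
None
```

The sleeve is home: I pushed it up the incline and over the crest with the two part-open fingertips, and it settled in the bay against the stop block. The job was handed in at about 13.6 s.

- **Push:** Speed was 10 to 30 mm/s, with a contact force of about 4–5 N. The force dropped to near zero just past the crest. From there the sleeve ran the last 34 mm or so down the bay to the stop on its own, with the fingers following behind it.
- **Final position:** The last depth check put the sleeve's centre at about ramp x = 111 mm from the top camera. The scene camera sees it at an angle, and its visible surface centred at 104 mm. The nominal home position is 114 mm, and in both pictures the sleeve rests against the stop.
- **Other things:** The spare sleeve, driver and pliers look unmoved in the last picture. The tape measure, sanding block and spanner lie outside that crop, so I did not view them again, but the hand did not go near them.
- **Failed checks:** While the hand was behind the sleeve, it hid the sleeve from the depth check, so I relied on force and pictures there. A before/after image difference was swamped by the arm and its shadow and told me nothing.

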